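# Hook the rivet basket out of the quench pot

## Robot

A 6-joint arm with a two-finger parallel gripper is mounted at the origin on the work surface. World frame = base frame: x ahead of the robot, y to its left, z up, the work surface at z = 0. Lengths are in mm, angles in rad, forces in N, time in s.
With the tool pointing down it reaches from about 350 to 775 mm from the base axis. Payload 7.3 kg.
Tool frame: the origin (TCP) lies midway between the tips of the shut fingers; the grasp point (between the pads) lies 19 mm behind it; z points along the fingers, y is the line along which they close (so a half turn about z gives the same grasp; the last joint's range is limited). The gripper opens to 92 mm and grips with 3 to 60 N. Pads are 19 mm wide; open, the fingers measure 130 mm over their backs; the gripper's body (75 mm by 190 mm) begins 47 mm behind the grasp point.
Start: joints at [-1.344, 0.342, 1.524, -0, 1.275, -0.146], TCP at [191.241, -488.95, 226.741] pointing down, gripper open.
Joint ranges: [-2.53, 2.53], [-0.77, 2.02], [0.04, 2.7], [-1, 4.14], [0.28, 2.66], [-3.11, 3.11]. Speed limits (rad/s): [2.57, 2.57, 3.14, 3.14, 3.14, 3.14].

## Interface

Orientations are given as [roll, pitch, yaw] about the fixed x, y, z axes, in that order (R = Rz(yaw) Ry(pitch) Rx(roll)).
In Python, from plant import bot gives the robot as it stands. The module is installed in compiled form; this text tells all that it offers.
- The arm moves only by the shell command python3 -m crank 'ROWS' [OPENING]. ROWS is JSON, a list of rows, each a list of 6 numbers: the shift along the tool's x, y, z in m, then the turn, a rotation vector about the tool's x, y, z in rad. In form: [[dx, dy, dz, wx, wy, wz], ...]. A call has 1 to 5 rows; each row shifts and turns the commanded pose from where the row before left it, along the tool's axes as they then stand; what a row does not reach is not made up. A row lasts 1/8 s, in which the tool goes at most 62.5 mm and 10.7 degrees, less where a joint would pass 70% of its speed; a pose out of reach is approached as far as the arm can. A call is refused whole if a number of a shift passes 0.0625 or a number of a turn 0.188, either way. A call with a gripper value outside its range is refused whole. OPENING is the opening in per cent of the stroke, from 0 (shut) to 100 (fully open), set as the call begins (- or left out, the last holds). The fingers move at their own pace and stop on an object; the grip force is fixed at half the most. Time passes only in rows, so rows that do not move let the fingers close. It gives the time, the measured TCP pose, the force, the opening and the grip force at its end, in the units of the state.
- bot.get_obs(): the state, without advancing time (a new reading comes with each control period).
- bot.capture(name): name is "scene" or "side" or "wrist"; returns a dict with "color" (384x512x3 uint8, blue, green, red), "fov_y" (degrees; the focal length in pixels is half the picture's height over the tangent of half this angle, whatever the lens; pixels are square), "cx", "cy" (the principal point, pixels), "k1" (the pictures are not rectified: a ray, as slopes to the right and down, at radius r is drawn at 1 + k1 r^2 times it, then the intrinsics apply), "extrinsics" (4x4, takes a point from world to camera coordinates); the wrist camera has in their place "tool_from_camera" (4x4, takes a point from camera to tool coordinates, whose origin is the TCP and whose axes are the flange's). Camera axes: x right, y up, looking along -z (the intrinsics and any distortion apply to the point x, -y, -z); pixel columns grow to the right and rows downward; lengths in mm; the calibration is good to about 2 mm. A picture is of the moment at which its call begins: read the wrist's pose just before it. There is no depth.
- bot.close_job(): hands the job in; it is judged then, once.
The state is a dict: "time": time; "joint_positions": joint angles; "dq": joint speeds; "tau": joint torques, N m; "tool_pos": TCP position; "tcp_rot": TCP orientation; "contact_force": force on the tool from outside, world axes, zero at the start; "moment": the same for the moment, N m; "grip_width": finger opening in mm; "finger_force": force on a finger pad.
Only numpy, scipy, OpenCV 4.12 (cv2) and the standard library are available. Lean on these libraries where they do the work, as an engineer would, in place of code of your own. Each camera call takes 0.05 s, during which the arm holds its last target. There are 200 camera calls.

## Task

Take the hook rod from its stand, fish the small basket of rivets out of the drained quench pot with it, and stand the basket upright in the drip tray. Then hang the rod back in the fork of its stand. Touch the basket only with the hook, work gently without jamming, ramming or dropping anything, and leave the other things on the bench alone.

Things in the scene. Friction and masses are not known exactly. Their poses are not given: they have to be found in the camera images.
- pot: Square quench pot of grey steel plate, fixed to the bench, empty, open at the top. Inside 90 mm (its x) by 100 mm (its y), walls 4 mm, 150 mm tall, on a 160 mm square foot plate 6 mm thick. Origin: centre of its underside, z up. The bracket that carries the basket is on the inside of its +x wall.
- pot_rim (a point): Centre of the pot's open mouth, level with the rim (150 mm above the bench). To get out, the basket's bail must first rise off the bracket by 7 mm or more (not over 22 mm, or the basket's rim meets the prongs from below), then be drawn 30 mm towards the pot's -x; only then can it go straight up.
- bracket (a point): Middle between the bracket's two prongs, 25 mm from the pot's middle towards +x, where the axis of the bail's flats rests. Prongs: 5 mm wire at y = -22 and +22 mm (pot axes), nothing between; each a U seat open upward, 9 mm wide inside, its ends rising 4.5 mm above this point, fixed to the +x wall (20 mm behind) and reaching 9.5 mm in front (-x).
- basket: Loose sheet-steel basket 34 mm (its x) by 66 mm (its y) by 30 mm tall, with three rivets fixed in it, 150 to 300 g. Origin: centre of its underside, z up. A rigid bail of 5 mm wire stands on it in its y-z plane. Starts hanging deep in the pot, the bail's flats in the two prong seats, axes parallel to the pot's, its gable free between the prongs.
- bail_top (a point): Apex of the basket's bail (axis of the wire), 68 mm above the basket's underside: the place for the hook. The bail has legs at y = -30 and +30 mm, flats at 62 mm height, and between y = -14 and +14 mm a low gable rising to this apex. The free window between the apex wire and the basket's rim is 35 mm high.
- rod: Loose upright hook rod, 200 g. Origin: centre of the underside of its collar, z up along the handle. Collar 26 mm square, 6 mm thick. Below it an 8 mm stem 14 mm long, then a 6 mm shank down to a hook that opens upward. The hook lies in the rod's x-z plane, its point on the +x side. Starts hanging in the stand's fork.
- rod_grip (a point): Middle of the rod's wooden handle, 32 mm above the collar's underside: 18 mm square, sides along the rod's x and y, from 6 to 58 mm above the collar's underside.
- rod_stem (a point): Upper end of the shank, 14 mm below the collar's underside. From here down: wire's resting place in the hook 101 mm, hook underside 107 mm, point's top 88 mm. Straight, the throat is at x = 3 to 11 mm, the point's outside at 17 mm. But the shank is bent here, unmeasured, up to 0.14 rad either way in the x-z plane (hook up to 14 mm to +x or -x); about 25 N sideways at the hook bends it further.
- stand: Steel stand for the rod, fixed to the bench: base plate and a 20 mm post (at x = 48 to 68 mm) with a level fork on top. Origin: on the bench below the rod's place, z up. The rod hangs upright with its collar on the fork and the hook's point towards the stand's +x.
- fork (a point): The rod's place: where the centre of its collar's underside rests, on the fork's top, 150 mm above the bench. Fork 6 mm thick, slot 12 mm wide, open towards the stand's -x, closed 7 mm behind this point. Side lips 30 mm apart and 5 mm high keep the collar straight: lift the rod 8 mm or more, then draw it 25 mm or more towards -x; the reverse to hang it back.
- tray: Open aluminium drip tray, fixed to the bench, 160 mm (its x) by 150 mm (its y), 24 mm tall, walls and floor 4 mm. Origin: centre of its underside, z up.
- hammer: Bystander: hammer lying on the bench behind, 260 mm long. Leave alone.
- can: Bystander: closed steel can, 70 mm across, 100 mm tall. Leave alone.
- swage: Bystander: steel block 70 x 70 x 50 mm. Leave alone.
There are look-alikes about, which are no part of the job. Of the things that look like the tray, the middle-sized one is meant.

How it is judged:
By the outcome, as a careful person would: the job done as asked, in the order asked, and still so for the second after the job is handed in, with the robot touching nothing.
It also fails if it takes over 72 s, if anything falls off the work surface, if the arm or the gripper's body presses on something with over 40 N, if the wrist force passes 120 N, or if a joint passes its speed limit or range.

## Working session

There is one attempt and no reset: what is moved stays moved. The work goes in short steps, Python scripts to look and compute and a shell command to move; the robot and the scene stay as the last step left them, time stands still between calls to the robot, and variables do not carry over. Pictures are saved under pics/ and viewed, at most 10 in all, crops included, and the job is handed in when it is done.

```bash
mkdir -p pics; cat > h.py <<'E'
import numpy as np, cv2, json
from plant import bot
from scipy.spatial.transform import Rotation as R
def T_tool():
    o=bot.get_obs(); T=np.eye(4); T[:3,:3]=R.from_euler('xyz',o['tcp_rot']).as_matrix(); T[:3,3]=o['tool_pos']; return T
def snap(name,fn):
    T=T_tool(); c=bot.capture(name)
    cv2.imwrite(f'pics/{fn}.png',c['color'])
    if 'extrinsics' in c: W=np.linalg.inv(np.array(c['extrinsics']))
    else: W=T@np.array(c['tool_from_camera'])
    d=dict(f=192/np.tan(np.radians(c['fov_y'])/2),cx=c['cx'],cy=c['cy'],k1=c['k1'],W=W.tolist())
    json.dump(d,open(f'pics/{fn}.json','w')); return d
def ld(fn): return json.load(open(f'pics/{fn}.json'))
def ray(fn,u,v):
    d=ld(fn); K=np.array([[d['f'],0,d['cx']],[0,d['f'],d['cy']],[0,0,1]])
    p=cv2.undistortPoints(np.array([[[u,v]]],float),K,np.array([d['k1'],0,0,0,0]))[0,0] if 0 else None
    x,y=(u-d['cx'])/d['f'],(v-d['cy'])/d['f']; a,b=x,y
    for _ in range(50):
        s=1+d['k1']*(a*a+b*b); a,b=x/s,y/s
    W=np.array(d['W']); r=W[:3,:3]@np.array([a,-b,-1.]); return W[:3,3],r/np.linalg.norm(r)
def atz(fn,u,v,z):
    o,r=ray(fn,u,v); return o+r*(z-o[2])/r[2]
def tri(*obs):
    A=np.zeros((3,3));B=np.zeros(3)
    for fn,u,v in obs:
        o,r=ray(fn,u,v);P=np.eye(3)-np.outer(r,r);A+=P;B+=P@o
    X=np.linalg.solve(A,B); return X,[round(float(np.linalg.norm((np.eye(3)-np.outer(ray(*q)[1],ray(*q)[1]))@(X-ray(*q)[0]))),1) for q in obs]
def proj(fn,X):
    d=ld(fn);W=np.array(d['W']);p=W[:3,:3].T@(np.array(X)-W[:3,3]);a,b=p[0]/-p[2],-p[1]/-p[2];s=1+d['k1']*(a*a+b*b)
    return d['cx']+d['f']*a*s,d['cy']+d['f']*b*s
E
python3 - <<'E'
from h import *
for n in('scene','side','wrist'):
    d=snap(n,n+'0'); print(n,d['f'],d['cx'],d['cy'],d['k1'],np.round(np.array(d['W'])[:3],3).tolist())
print(bot.get_obs())
a=cv2.imread('pics/scene0.png');b=cv2.imread('pics/side0.png')
E
```

```text
scene 434.8659960210234 259.90353651635996 187.62171094711005 -0.08156229624035186 [[0.817, -0.487, 0.309, 942.747], [0.577, 0.701, -0.42, -659.687], [-0.012, 0.522, 0.853, 1266.303]]
side 429.52389530022964 255.98118048149252 193.6958774226727 -0.12911199937717227 [[-0.701, 0.57, -0.429, 26.432], [-0.713, -0.553, 0.431, 402.898], [0.008, 0.607, 0.794, 1045.688]]
wrist 293.62022320771877 254.60996947999155 193.67743979754107 -0.008686698085180808 [[0.364, 0.895, 0.257, 260.545], [-0.931, 0.35, 0.1, -462.425], [-0.001, -0.276, 0.961, 384.111]]
{'time': 0.15, 'joint_positions': array([-1.34401203e+00,  3.42562215e-01,  1.52477899e+00,  1.99076367e-06,
        1.27541416e+00, -1.46034988e-01]), 'dq': array([ 5.59433749e-04, -2.48306617e-03, -2.95276236e-03,  4.00869438e-04,
       -9.51838664e-04, -6.44172899e-05]), 'tau': array([ 9.51574984e-04, -4.31469083e+01, -2.44354445e+01,  7.17892195e-02,
        5.38091222e-02, -8.29749956e-05]), 'tool_pos': array([ 191.16301065, -488.63624261,  226.2113528 ]), 'tcp_rot': array([-3.14044260e+00, -1.71076973e-04,  3.72818601e-01]), 'contact_force': array([-0.09879506,  0.0528185 ,  0.08849675]), 'moment': array([0.05232531, 0.05978702, 0.01096965]), 'finger_force': 0.0, 'grip_width': 91.84277715002689}
```

View pics/scene0.png

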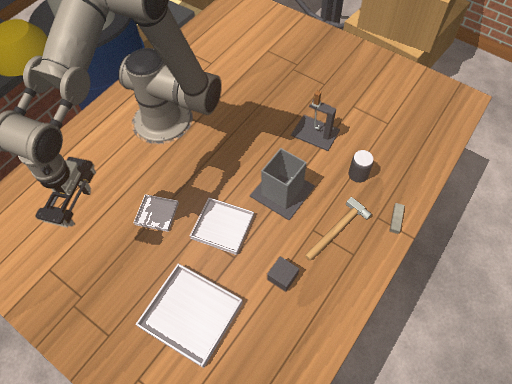

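View pics/side0.png

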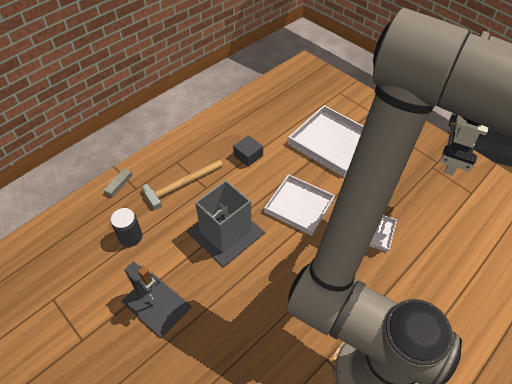

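The scene view shows the stand at about (320,120), the pot at (284,180) and three trays, of which the middle-sized one is at (223,225). The side view has the stand at (155,300), the pot at (225,218) and that tray at (299,204). I'll enlarge the stand, pot and tray.

```bash
python3 - <<'E'
from h import *
a=cv2.imread('pics/scene0.png');b=cv2.imread('pics/side0.png')
def c(i,x,y,w,h,s): return cv2.resize(i[y:y+h,x:x+w],None,fx=s,fy=s,interpolation=cv2.INTER_CUBIC)
top=np.hstack([c(a,285,85,66,66,6),c(b,115,255,66,66,6)])
cv2.imwrite('pics/c1.png',top)
bot2=np.hstack([c(a,250,140,80,80,5),c(b,185,175,80,80,5)])
cv2.imwrite('pics/c2.png',bot2)
E
```

```text
(no output)
```

View pics/c1.png

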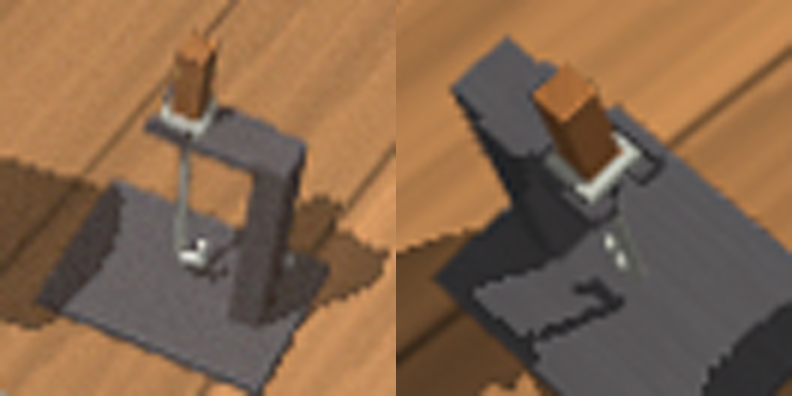

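View pics/c2.png

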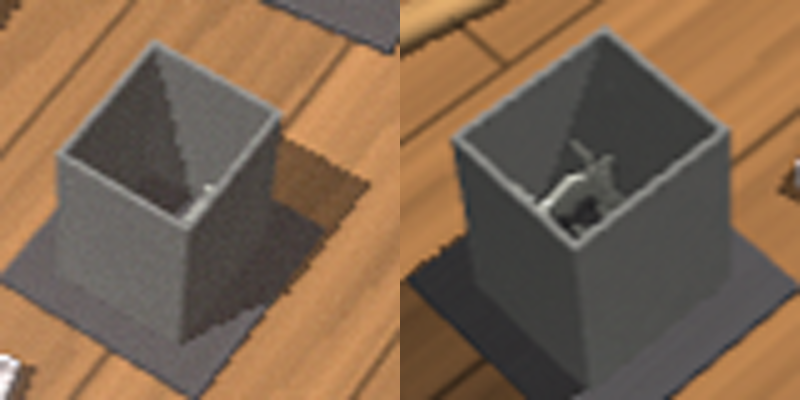

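Crop 1 shows the rod handle top at about (197,38) in the scene half and (171,78) in the side half; both views put the hook towards the post. Crop 2 gives clear pot rim corners, and shows the basket bail near one wall in the side half.

```bash
python3 - <<'E'
from h import *
np.set_printoptions(precision=1,suppress=True)
S=lambda x,y,ox,oy,s:(ox+(x+.5)/s-.5,oy+(y+.5)/s-.5)
print('handle top',tri(('scene0',*S(197,38,285,85,6)),('side0',*S(171,78,115,255,6))))
# pot
for p in[(154,42),(280,112),(188,228),(58,153)]: print('pot sc',atz('scene0',*S(*p,250,140,5),150))
for p in[(204,28),(330,130),(177,246),(54,136)]: print('pot si',atz('side0',*S(*p,185,175,5),150))
# foot corners
for p in[(198,398),(2,280)]: print('foot sc',atz('scene0',*S(*p,250,140,5),6))
for p in[(8,280),(398,290)]: print('foot si',atz('side0',*S(*p,185,175,5),6))
# stand post top corner, fork ends
for p in[(305,150),(148,125),(290,170)]: print('st sc',atz('scene0',*S(*p,285,85,6),150))
for p in[(110,37),(55,90),(265,160),(220,105)]: print('st si',atz('side0',*S(*p,115,255,6),150))
for p in[(40,303),(118,180),(328,268),(262,392)]: print('base sc',atz('scene0',*S(*p,285,85,6),6))
for p in[(210,198),(256,211),(235,254),(190,240)]: print('tray sc',atz('scene0',*p,24))
for p in[(290,176),(334,196),(306,233),(263,208)]: print('tray si',atz('side0',*p,24))
for n in ('scene0','side0'):
  pass
E
```

```text
handle top (array([501.6, 270.5, 215.2]), [0.4, 0.4])
pot sc [506.2  48.2 150. ]
pot sc [601.   47.9 150. ]
pot sc [600.6 -56.  150. ]
pot sc [504.8 -56.3 150. ]
pot si [599.7 -55.6 150. ]
pot si [503.5 -56.8 150. ]
pot si [504.9  48.1 150. ]
pot si [600.3  48.6 150. ]
foot sc [633.3 -83.1   6. ]
foot sc [476.4 -83.8   6. ]
foot si [631.8  76.3   6. ]
foot si [471.5 -79.5   6. ]
st sc [569.4 289.3 150. ]
st sc [486.6 254.5 150. ]
st sc [569.9 271.5 150. ]
st si [570.2 266.8 150. ]
st si [565.9 296.4 150. ]
st si [484.8 254.3 150. ]
st si [515.7 252.8 150. ]
base sc [449.8 211.2   6. ]
base sc [436.6 322.1   6. ]
base sc [581.  335.9   6. ]
base sc [595.7 230.4   6. ]
tray sc [ 379.7 -175.1   24. ]
tray sc [ 533.  -127.8   24. ]
tray sc [ 567.1 -286.8   24. ]
tray sc [ 423.1 -330.3   24. ]
tray si [ 553.7 -274.9   24. ]
tray si [ 408.6 -312.8   24. ]
tray si [ 380.8 -154.3   24. ]
tray si [ 526.  -128.7   24. ]
```

```bash
python3 -m crank '[[0,0,-0.03,0,0,0.187],[0,0,-0.03,0,0,0.186],[0.044,-0.06,-0.002,0,0,0],[0.044,-0.06,-0.002,0,0,0],[0.044,-0.06,-0.002,0,0,0]]' 100; python3 -m crank '[[0.044,-0.06,-0.002,0,0,0],[0.044,-0.06,-0.002,0,0,0],[0.044,-0.06,-0.002,0,0,0],[0.044,-0.06,-0.002,0,0,0],[0,0,0,0,0,0]]'
python3 - <<'E'
from h import *
snap('wrist','w1')
E
python3 -m crank '[[0.04,-0.05,-0.0,0,0,0],[0.04,-0.04,-0.0,0,0,0],[0,0,0,0,0,0]]'
python3 - <<'E'
from h import *
snap('wrist','w2'); print(bot.get_obs()['joint_positions'])
a,b=[cv2.imread(f'pics/w{i}.png') for i in(1,2)]
cv2.imwrite('pics/c3.png',cv2.resize(np.hstack([a,b]),(800,300)))
E
```

```text
time: 0.78
tool_pos: [302.8, -336.2, 291.7]
tcp_rot: [-3.141, -0.0, -0.001]
contact_force: [1.9, 0.2, -0.2]
grip_width: 92.0
finger_force: 0.0
time: 1.4
tool_pos: [451.5, -132.7, 298.2]
tcp_rot: [-3.141, -0.0, 0.007]
contact_force: [0.2, -1.0, 0.1]
grip_width: 91.4
finger_force: 0.0
time: 1.82
tool_pos: [530.1, -46.7, 297.5]
tcp_rot: [-3.141, 0.001, 0.002]
contact_force: [0.1, -0.7, -0.7]
grip_width: 91.7
finger_force: 0.0
[-2.34337174e-01  3.09756791e-01  1.37469651e+00 -7.11477587e-04
  1.45867156e+00  1.33608311e+00]
```

View pics/c3.png

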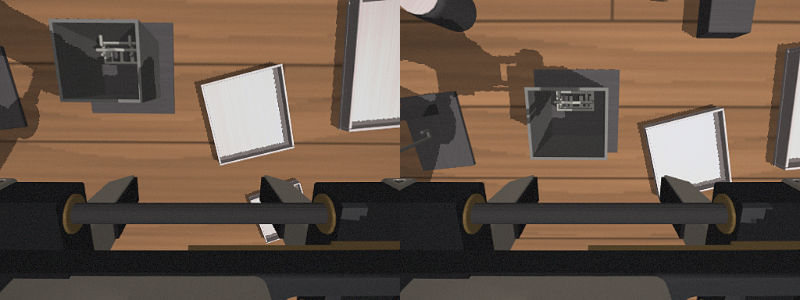

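The wrist views show the pot with its bracket and bail at the image's upper wall, which is world +x. The bail is at about (118,50) on the left and (575,100) on the right. I'll enlarge both pots.

```bash
python3 - <<'E'
from h import *
a,b=[cv2.imread(f'pics/w{i}.png') for i in(1,2)]
c=lambda i,x,y,w,h,s: cv2.resize(i[y:y+h,x:x+w],None,fx=s,fy=s,interpolation=cv2.INTER_CUBIC)
t=np.hstack([c(a,110,35,80,60,5),c(b,190,100,80,60,5)])
u=np.hstack([c(a,250,75,135,142,2.0),c(b,15,105,130,142,2.0),c(b,150,100,130,142,2.0)])
print(t.shape,u.shape)
cv2.imwrite('pics/c4.png',np.vstack([t,u[:,:800] if u.shape[1]>=800 else cv2.copyMakeBorder(u,0,0,0,800-u.shape[1],0)]))
E
```

```text
(300, 800, 3) (284, 790, 3)
```

View pics/c4.png

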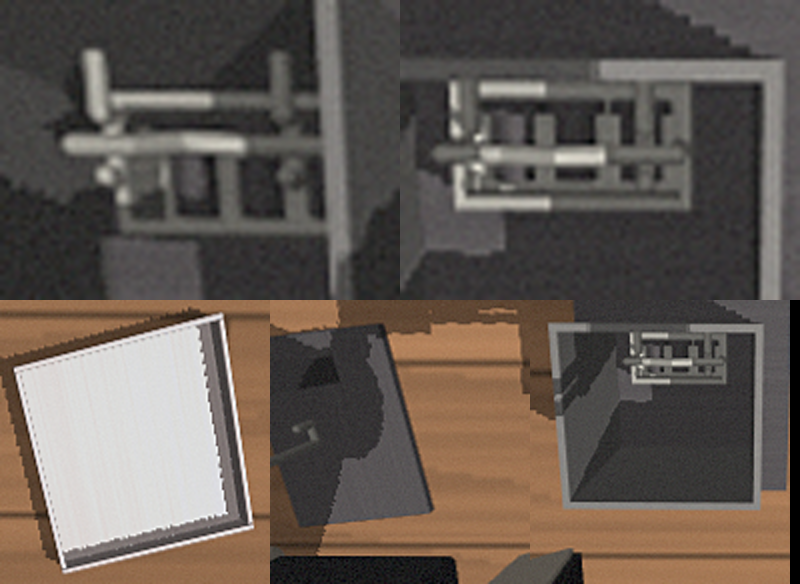

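```bash
python3 - <<'E'
from h import *
np.set_printoptions(precision=1,suppress=True)
S=lambda x,y,ox,oy,s:(ox+(x+.5)/s-.5,oy+(y+.5)/s-.5)
A=lambda x,y:('w1',*S(x,y,110,35,5)); B=lambda x,y:('w2',*S(x-400,y,190,100,5))
print('bail left end',tri(A(63,144),B(434,154)))
print('front rim L corner',tri(A(122,226),B(455,205)))
print('prong tip L',tri(A(93,52),B(458,85)))
for z in (60,70,80,90):print(z,atz(*A(190,139),z),atz(*B(565,155),z))
for p in[(549,324),(764,323),(760,510),(566,510)]: print('pot',atz('w2',*S(p[0]-530,p[1]-300,150,100,2),150))
for p in[(14,367),(222,315),(254,526),(64,572)]: print('tray',atz('w1',*S(p[0],p[1]-300,250,75,2),24))
print('stand base',[atz('w2',*S(p[0]-270,p[1]-300,15,105,2),6) for p in[(383,324),(433,512),(301,526)]])
E
```

```text
bail left end (array([578.5,  26.4,  74.9]), [0.1, 0.1])
front rim L corner (array([562.6,  27.4,  41.5]), [0.4, 0.4])
prong tip L (array([596.9,  17.7,  76.8]), [1.9, 1.9])
60 [581.7   0.8  60. ] [577.3  -5.4  60. ]
70 [580.3  -2.6  70. ] [578.   -6.4  70. ]
80 [578.9  -6.   80. ] [578.7  -7.5  80. ]
90 [577.5  -9.3  90. ] [579.4  -8.5  90. ]
pot [602.   48.1 150. ]
pot [602.6 -59.7 150. ]
pot [504.  -58.8 150. ]
pot [503.9  47.5 150. ]
tray [ 527.6 -136.1   24. ]
tray [ 563.2 -279.7   24. ]
tray [ 412.4 -320.    24. ]
tray [ 374.5 -176.3   24. ]
stand base [array([593.7, 224.9,   6. ]), array([445.9, 209.3,   6. ]), array([433.5, 320. ,   6. ])]
```

```bash
python3 -m crank '[[-0.005,-0.053,0.008,0,0,0],[-0.005,-0.053,0.008,0,0,0],[-0.005,-0.053,0.008,0,0,0],[-0.005,-0.053,0.008,0,0,0],[-0.005,-0.053,0.008,0,0,0]]'; python3 -m crank '[[-0.005,-0.053,0.002,0,0,-0.108],[0,0,0,0,0,0],[0,0,0,0,0,0]]'
python3 - <<'E'
from h import *
snap('wrist','w3');T=T_tool();print(T)
for z in(208,156,35): print(z,proj('w3',[501.6,270.5,z]))
a=cv2.imread('pics/w3.png')
cv2.imwrite('pics/c5.png',cv2.resize(a[60:260,120:386],None,fx=3,fy=3,interpolation=cv2.INTER_CUBIC))
E
```

```text
time: 2.5
tool_pos: [503.9, 216.5, 258.5]
tcp_rot: [3.141, -0.0, -0.003]
contact_force: [1.0, -0.3, -0.5]
grip_width: 92.0
finger_force: 0.0
time: 2.88
tool_pos: [499.4, 268.4, 256.5]
tcp_rot: [3.141, 0.0, 0.105]
contact_force: [0.5, 0.1, -0.1]
grip_width: 91.6
finger_force: 0.0
[[ 9.94515378e-01  1.04590419e-01  8.76996621e-05  4.99532482e+02]
 [ 1.04590456e-01 -9.94515029e-01 -8.32266117e-04  2.68250047e+02]
 [ 1.71569836e-07  8.36874000e-04 -9.99999650e-01  2.56606123e+02]
 [ 0.00000000e+00  0.00000000e+00  0.00000000e+00  1.00000000e+00]]
208 (np.float64(250.9013727171583), np.float64(209.94413779290701))
156 (np.float64(251.4809591845247), np.float64(191.1869402031828))
35 (np.float64(252.24683942131512), np.float64(166.4119913971622))
```

View pics/c5.png

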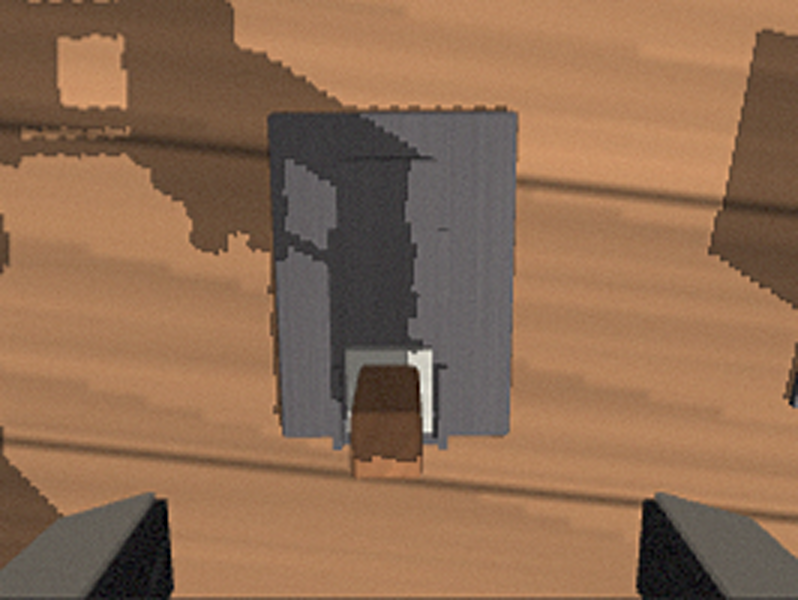

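The handle top is at crop (387,444), so pixel (249,208); the prediction was (251,210). The rod is therefore at about (502.5, 271.5), and the yaw agrees with the base edges. I'll descend and grip.

```bash
python3 -m crank '[[0.003,-0.003,0.03,0,0,0],[0,0,0.03,0,0,0],[0,0,0.033,0,0,0],[0,0,0,0,0,0]]'; python3 -m crank '[[0,0,0,0,0,0],[0,0,0,0,0,0],[0,0,0,0,0,0],[0,0,0,0,0,0],[0,0,0,0,0,0]]' 0;  python3 -m crank '[[0,0,0,0,0,0],[0,0,0,0,0,0]]'
```

```text
time: 3.42
tool_pos: [500.8, 271.3, 161.6]
tcp_rot: [3.14, 0.005, 0.105]
contact_force: [0.3, 0.2, 0.4]
grip_width: 91.8
finger_force: 0.0
time: 4.05
tool_pos: [501.7, 273.9, 163.6]
tcp_rot: [3.142, -0.0, 0.108]
contact_force: [0.4, -0.4, 0.4]
grip_width: 46.3
finger_force: 0.0
time: 4.3
tool_pos: [501.7, 273.8, 163.4]
tcp_rot: [3.141, 0.0, 0.108]
contact_force: [1.1, -0.3, -0.4]
grip_width: 26.7
finger_force: 0.0
```

```bash
python3 -m crank '[[0.001,0.002,0,0,0,0],[0,0,0,0,0,0]]' 30;  python3 -m crank '[[0,0,0,0,0,0],[0,0,0,0,0,0],[0,0,0,0,0,0],[0,0,0,0,0,0]]' 0
```

```text
time: 4.55
tool_pos: [503.0, 271.7, 163.4]
tcp_rot: [3.141, 0.0, 0.108]
contact_force: [0.2, -0.4, 0.2]
grip_width: 27.7
finger_force: 0.0
time: 5.05
tool_pos: [503.0, 272.1, 163.5]
tcp_rot: [-3.141, -0.0, 0.108]
contact_force: [0.6, 1.1, 1.1]
grip_width: 18.0
finger_force: 30.0
```

```bash
python3 -m crank '[[0,0,-0.005,0,0,0],[0,0,-0.007,0,0,0],[0,0,0,0,0,0]]'; python3 -m crank '[[-0.015,0,0,0,0,0],[-0.02,0,0,0,0,0],[-0.02,0,0,0,0,0],[0,0,0,0,0,0]]';  python3 -m crank '[[0,0,-0.04,0,0,0],[0,0,-0.05,0,0,0],[0,0,-0.04,0,0,0],[0,0,0,0,0,0]]'
python3 - <<'E'
from h import *
for n in('wrist','scene','side'): snap(n,n[0]+'4')
np.save('pics/T4.npy',T_tool());print(T_tool())
T=T_tool(); X=(T@[0,0,128,1])[:3]; print(X)
im=[]
for n in 'wcs':
    pass
a=cv2.imread('pics/w4.png');b=cv2.imread('pics/s4.png')
ims=[]
for n in('w4',):
    u,v=map(int,proj(n,X));print(n,u,v);ims.append(cv2.resize(cv2.imread(f'pics/{n}.png')[v-50:v+50,u-60:u+60],None,fx=5,fy=5,interpolation=cv2.INTER_CUBIC))
cv2.imwrite('pics/c6.png',ims[0])
E
```

```text
time: 5.42
tool_pos: [502.3, 272.6, 175.4]
tcp_rot: [-3.14, 0.002, 0.108]
contact_force: [-2.9, 4.8, 0.5]
grip_width: 17.9
finger_force: 30.0
time: 5.92
tool_pos: [447.9, 265.9, 176.5]
tcp_rot: [3.141, -0.001, 0.109]
contact_force: [-0.1, 0.3, -2.1]
grip_width: 17.7
finger_force: 30.0
time: 6.42
tool_pos: [450.5, 266.5, 309.4]
tcp_rot: [-3.14, -0.009, 0.108]
contact_force: [0.3, 0.7, -2.4]
grip_width: 17.9
finger_force: 30.0
[[ 9.94224494e-01  1.07310471e-01 -1.45555335e-03  4.48197822e+02]
 [ 1.07309206e-01 -9.94225269e-01 -9.21441379e-04  2.65673908e+02]
 [-1.54602823e-03  7.59925314e-04 -9.99998516e-01  3.04340804e+02]
 [ 0.00000000e+00  0.00000000e+00  0.00000000e+00  1.00000000e+00]]
[448.01151166 265.5559633  176.34099381]
w4 254 188
```

View pics/c6.png

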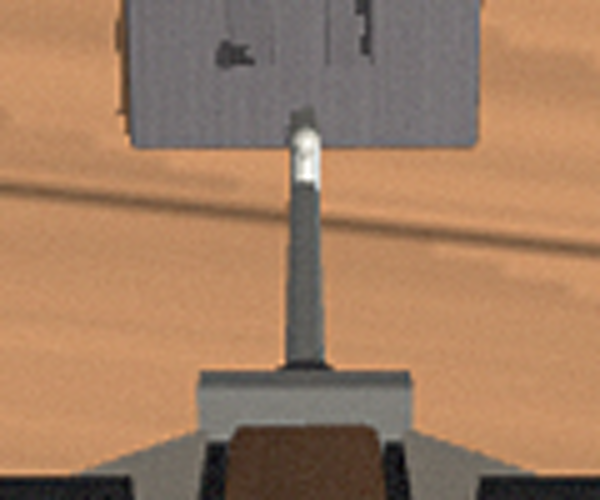

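```bash
python3 - <<'E'
from h import *
T=np.load('pics/T4.npy'); d=ld('w4')
# use the T recorded in snap: tool pose consistent w/ W
c=bot.capture('wrist');W=np.array(d['W']);Tt=W@np.linalg.inv(np.array(c['tool_from_camera']))
P=lambda x,z:np.round((np.array(proj('w4',(Tt@[x,0,z,1])[:3]))-[194,138])*5,0)
print('collar bottom front',P(13,13.5),'top front',P(13,7.5),'top back')
for th in np.arange(-.14,.15,.04):
    def q(x,dn): return P(x*np.cos(th)+dn*np.sin(th), 27.5-x*np.sin(th)+dn*np.cos(th))
    print(round(th,2),'ptop out',q(17,88),'ptop in',q(11,88),'pt out low',q(17,98),'rest shank',q(3,101),'bottom',q(7,107))
E
```

```text
collar bottom front [296. 372.] top front [296. 389.] top back
-0.14 ptop out [298. 233.] ptop in [298. 263.] pt out low [298. 227.] rest shank [298. 294.] bottom [298. 271.]
-0.1 ptop out [298. 215.] ptop in [298. 246.] pt out low [298. 208.] rest shank [298. 275.] bottom [298. 250.]
-0.06 ptop out [298. 197.] ptop in [298. 228.] pt out low [298. 189.] rest shank [298. 255.] bottom [298. 230.]
-0.02 ptop out [298. 180.] ptop in [298. 210.] pt out low [298. 170.] rest shank [298. 236.] bottom [298. 210.]
0.02 ptop out [298. 162.] ptop in [298. 193.] pt out low [298. 151.] rest shank [298. 216.] bottom [298. 190.]
0.06 ptop out [298. 145.] ptop in [298. 176.] pt out low [298. 132.] rest shank [298. 197.] bottom [298. 170.]
0.1 ptop out [298. 128.] ptop in [298. 158.] pt out low [298. 113.] rest shank [298. 178.] bottom [298. 150.]
0.14 ptop out [298. 110.] ptop in [298. 141.] pt out low [298.  95.] rest shank [298. 159.] bottom [298. 130.]
```

Fitting the picture gives a bend of about +0.10 rad. The outer point is at crop row 108–113, and the collar edge at 372 matches exactly, so the hook sits about 17 mm to +x of the handle axis. I'll go over the pot and check.

```bash
python3 -m crank '[[0,0,-0.015,0,0,0.05],[0,0.02,0,0,0,0.058],[0.014,0.04,0,0,0,0],[0.014,0.04,0,0,0,0],[0.014,0.04,0,0,0,0]]'; python3 -m crank '[[0.014,0.04,0,0,0,0],[0.014,0.04,0,0,0,0],[0.014,0.03,0,0,0,0],[0.012,0.02,0,0,0,0],[0,0,0,0,0,0]]'; python3 -m crank '[[0,0,0,0,0,0],[0,0,0,0,0,0]]'
python3 - <<'E'
from h import *
o=bot.get_obs();print(np.round(o['tool_pos'],1),np.round(o['tcp_rot'],3),[545,-6,186.3]-o['tool_pos'])
E
```

```text
time: 7.25
tool_pos: [491.1, 123.7, 319.1]
tcp_rot: [3.141, 0.002, -0.001]
contact_force: [0.5, 0.4, -2.1]
grip_width: 17.6
finger_force: 30.0
time: 7.88
tool_pos: [545.6, -5.6, 319.3]
tcp_rot: [3.142, 0.002, -0.003]
contact_force: [0.1, -0.1, -2.8]
grip_width: 17.7
finger_force: 30.0
time: 8.12
tool_pos: [545.0, -3.1, 320.5]
tcp_rot: [-3.141, 0.0, 0.001]
contact_force: [0.4, -0.5, -3.0]
grip_width: 17.8
finger_force: 30.0
[545.   -3.1 320.5] [-3.141e+00  0.000e+00  1.000e-03] [-2.13369584e-02 -2.88945312e+00 -1.34208922e+02]
```

```bash
python3 -m crank '[[-0.003,0.003,0.03,0,0,0],[0,0,0.03,0,0,0],[0,0,0.03,0,0,0],[0,0,0.02,0,0,0],[0,0,0.01,0,0,0]]'; python3 -m crank '[[0,0,0.007,0,0,0],[0,0,0.007,0,0,0],[0,0,0,0,0,0],[0,0,0,0,0,0]]'
python3 - <<'E'
from h import *
snap('wrist','w5');o=bot.get_obs();print(o['tool_pos'])
u,v=map(int,proj('w5',[578.5,-6,81]));print(u,v)
cv2.imwrite('pics/c7.png',cv2.resize(cv2.imread('pics/w5.png')[v-40:v+80,u-75:u+75],None,fx=5,fy=5,interpolation=cv2.INTER_CUBIC))
E
```

```text
time: 8.75
tool_pos: [541.8, -6.2, 199.6]
tcp_rot: [-3.141, 0.001, 0.001]
contact_force: [-0.2, -0.9, -1.5]
grip_width: 17.9
finger_force: 30.0
time: 9.25
tool_pos: [542.6, -7.1, 186.9]
tcp_rot: [3.141, -0.001, -0.0]
contact_force: [-0.3, -0.8, -1.9]
grip_width: 17.8
finger_force: 30.0
[542.63205078  -7.08771399 186.94096029]
252 154
```

View pics/c7.png

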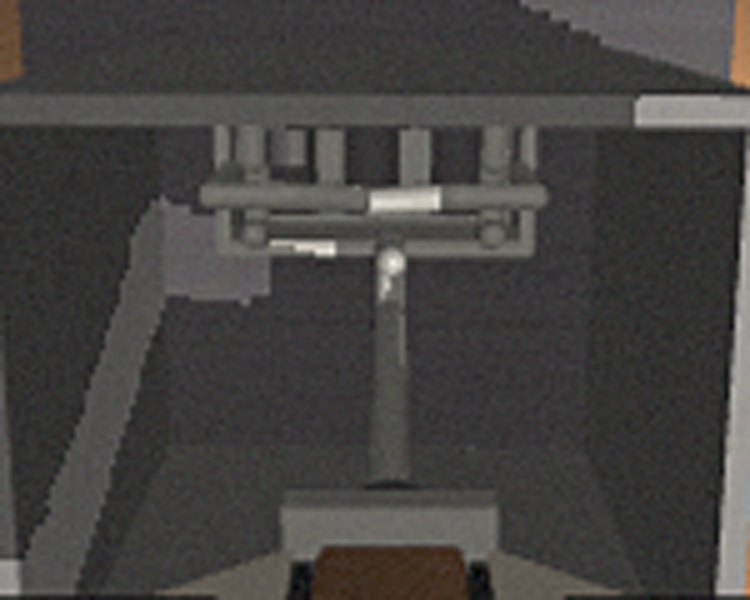

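The hook is at crop column 390, below and in front of the bail (row 198, gable centre column 374). So the bail is about 3 mm to +y of the hook and 20–21 mm ahead in +x.

```bash
python3 -m crank '[[0.005,-0.003,0,0,0,0],[0.006,0,0,0,0,0],[0,0,0,0,0,0]]'; python3 -m crank '[[0.005,0,0,0,0,0],[0.003,0,0,0,0,0],[0,0,0,0,0,0],[0,0,0,0,0,0]]';python3 -m crank '[[0.001,0,0,0,0,0],[0,0,0,0,0,0]]'
```

```text
time: 9.68
tool_pos: [553.9, -4.0, 186.4]
tcp_rot: [3.141, -0.0, -0.0]
contact_force: [0.2, -0.1, -1.5]
grip_width: 17.7
finger_force: 30.0
time: 10.18
tool_pos: [561.3, -4.0, 186.4]
tcp_rot: [3.142, 0.0, -0.0]
contact_force: [0.4, 0.8, -1.7]
grip_width: 18.0
finger_force: 30.0
time: 10.42
tool_pos: [562.4, -4.0, 186.5]
tcp_rot: [3.142, -0.0, -0.0]
contact_force: [0.4, 0.0, -1.7]
grip_width: 17.8
finger_force: 30.0
```

```bash
python3 -m crank '[[0.001,0,0,0,0,0],[0,0,-0.004,0,0,0],[0,0,0,0,0,0]]'; python3 -m crank '[[0,0,-0.003,0,0,0],[0,0,-0.003,0,0,0],[0,0,0,0,0,0]]';python3 -m crank '[[0,0,-0.003,0,0,0],[0,0,0,0,0,0],[0,0,0,0,0,0]]'
```

```text
time: 10.8
tool_pos: [563.6, -4.1, 190.9]
tcp_rot: [3.141, -0.001, -0.0]
contact_force: [-0.3, 0.4, -1.7]
grip_width: 18.1
finger_force: 30.0
time: 11.18
tool_pos: [563.5, -4.0, 196.9]
tcp_rot: [3.141, -0.001, -0.0]
contact_force: [-0.6, 0.4, -2.1]
grip_width: 17.8
finger_force: 30.0
time: 11.55
tool_pos: [563.3, -4.0, 199.4]
tcp_rot: [3.142, 0.0, -0.0]
contact_force: [0.5, 0.5, -2.3]
grip_width: 17.7
finger_force: 30.0
```

```bash
python3 -m crank '[[0,0,-0.003,0,0,0],[0,0,-0.003,0,0,0],[0,0,0,0,0,0],[0,0,0,0,0,0]]'; python3 -m crank '[[0,0,-0.003,0,0,0],[0,0,-0.002,0,0,0],[0,0,0,0,0,0],[0,0,0,0,0,0]]';python3 -m crank '[[0,0,-0.003,0,0,0],[0,0,-0.003,0,0,0],[0,0,0,0,0,0],[0,0,0,0,0,0]]'
python3 - <<'E'
from h import *
snap('wrist','w6')
cv2.imwrite('pics/c8.png',cv2.resize(cv2.imread('pics/w6.png')[114:234,177:327],None,fx=5,fy=5,interpolation=cv2.INTER_CUBIC))
E
```

```text
time: 12.05
tool_pos: [563.3, -4.0, 205.3]
tcp_rot: [3.142, 0.0, -0.0]
contact_force: [-0.5, -0.2, -3.4]
grip_width: 17.5
finger_force: 30.0
time: 12.55
tool_pos: [563.3, -4.0, 210.4]
tcp_rot: [3.142, 0.0, -0.0]
contact_force: [0.4, 0.5, -4.4]
grip_width: 17.7
finger_force: 30.0
time: 13.05
tool_pos: [563.4, -4.0, 216.5]
tcp_rot: [3.142, -0.0, -0.0]
contact_force: [0.2, -0.2, -4.0]
grip_width: 18.1
finger_force: 30.0
```

```bash
python3 -m crank '[[0,0,-0.004,0,0,0],[0,0,0,0,0,0],[0,0,0,0,0,0]]'; python3 -m crank '[[-0.004,0,0,0,0,0],[-0.005,0,0,0,0,0],[-0.005,0,0,0,0,0],[-0.004,0,0,0,0,0],[0,0,0,0,0,0]]';python3 -m crank '[[-0.004,0,0,0,0,0],[-0.005,0,0,0,0,0],[-0.004,0,0,0,0,0],[0,0,0,0,0,0],[0,0,0,0,0,0]]'
python3 - <<'E'
from h import *
snap('wrist','w7')
a,b=[cv2.resize(cv2.imread(f'pics/{n}.png')[114:234,187:317],None,fx=3,fy=3,interpolation=cv2.INTER_CUBIC) for n in('w6','w7')]
cv2.imwrite('pics/c9.png',np.hstack([a,b]))
E
```

```text
time: 13.48
tool_pos: [563.4, -4.0, 220.5]
tcp_rot: [3.141, -0.0, -0.0]
contact_force: [-0.5, -0.2, -4.5]
grip_width: 17.9
finger_force: 30.0
time: 14.1
tool_pos: [545.1, -4.0, 220.6]
tcp_rot: [3.142, -0.0, -0.0]
contact_force: [0.5, 0.3, -4.4]
grip_width: 17.9
finger_force: 30.0
time: 14.72
tool_pos: [532.5, -4.0, 220.5]
tcp_rot: [3.141, -0.0, -0.0]
contact_force: [-0.2, 0.2, -4.0]
grip_width: 17.8
finger_force: 30.0
```

```bash
python3 -m crank '[[-0.004,0,0,0,0,0],[0,0,0,0,0,0],[0,0,0,0,0,0],[0,0,-0.008,0,0,0],[0,0,-0.015,0,0,0]]'; python3 -m crank '[[0,0,-0.02,0,0,0],[0,0,-0.02,0,0,0],[0,0,-0.02,0,0,0],[0,0,-0.02,0,0,0],[0,0,-0.02,0,0,0]]';python3 -m crank '[[0,0,-0.015,0,0,0],[0,0,-0.01,0,0,0],[0,0,-0.005,0,0,0],[0,0,0,0,0,0],[0,0,0,0,0,0]]'
```

```text
time: 15.4
tool_pos: [528.3, -4.0, 244.0]
tcp_rot: [-3.142, 0.001, -0.0]
contact_force: [-0.3, -0.3, -4.3]
grip_width: 17.9
finger_force: 30.0
time: 16.02
tool_pos: [528.3, -4.0, 345.4]
tcp_rot: [3.141, -0.001, -0.0]
contact_force: [1.3, -0.2, -4.8]
grip_width: 18.0
finger_force: 30.0
time: 16.65
tool_pos: [528.2, -4.0, 372.9]
tcp_rot: [-3.141, 0.001, -0.0]
contact_force: [-0.0, 0.8, -6.1]
grip_width: 17.8
finger_force: 30.0
```

```bash
python3 -m crank '[[-0.003,0.01,0,0,0,0],[-0.007,0.02,0,0,0,0],[-0.01,0.03,0,0,0,0],[-0.01,0.03,0,0,0,0],[-0.01,0.03,0,0,0,0]]'; python3 -m crank '[[-0.01,0.03,0,0,0,0],[-0.01,0.03,0,0,0,0],[-0.007,0.02,0,0,0,0],[-0.005,0.014,0,0,0,0],[-0.002,0.01,0,0,0,0]]';python3 -m crank '[[0,0,0,0,0,0],[0,0,0,0,0,0],[0,0,0.01,0,0,0],[0,0,0.02,0,0,0],[0,0,0.03,0,0,0]]';python3 -m crank '[[0,0,0.03,0,0,0],[0,0,0.02,0,0,0],[0,0,0.015,0,0,0],[0,0,0.01,0,0,0],[0,0,0.005,0,0,0]]';python3 -m crank '[[0,0,0,0,0,0],[0,0,0,0,0,0],[0,0,0,0,0,0]]'
python3 - <<'E'
from h import *
snap('wrist','w8');snap('scene','c8');snap('side','s8')
o=bot.get_obs();print(o['tool_pos'])
P=o['tool_pos']+[15.4,0,-127]
print([proj(n,P) for n in('w8','c8','s8')])
ims=[]
for n in('w8','c8','s8'):
    u,v=map(int,proj(n,P)); w=66
    i=cv2.copyMakeBorder(cv2.imread(f'pics/{n}.png'),w,w,w,w,0)
    ims.append(cv2.resize(i[v:v+2*w,u:u+2*w],(264,264),interpolation=cv2.INTER_CUBIC))
cv2.imwrite('pics/c10.png',np.hstack(ims))
E
```

```text
time: 17.27
tool_pos: [487.5, -125.5, 373.3]
tcp_rot: [3.141, 0.0, -0.0]
contact_force: [-0.0, 0.6, -4.7]
grip_width: 17.6
finger_force: 30.0
time: 17.9
tool_pos: [453.9, -228.6, 373.4]
tcp_rot: [-3.141, 0.0, -0.001]
contact_force: [-0.4, 0.4, -4.4]
grip_width: 17.7
finger_force: 30.0
time: 18.52
tool_pos: [454.7, -227.6, 312.8]
tcp_rot: [3.141, -0.001, 0.001]
contact_force: [0.1, -0.2, -5.6]
grip_width: 17.9
finger_force: 30.0
time: 19.15
tool_pos: [454.3, -227.7, 232.9]
tcp_rot: [-3.141, 0.0, 0.0]
contact_force: [0.4, -0.6, -4.1]
grip_width: 18.0
finger_force: 30.0
time: 19.52
tool_pos: [454.5, -228.2, 234.0]
tcp_rot: [3.141, -0.001, -0.0]
contact_force: [-0.5, -0.7, -5.2]
grip_width: 17.9
finger_force: 30.0
[ 454.39401409 -228.05462364  233.72188639]
[(np.float64(253.41814531447272), np.float64(171.69019010308807)), (np.float64(219.27908989568186), np.float64(211.42114456305328)), (np.float64(302.6698085674332), np.float64(182.56125795686413))]
```

```bash
python3 -m crank '[[0,0,0.007,0,0,0],[0,0,0.01,0,0,0],[0,0,0.007,0,0,0],[0,0,0.003,0,0,0],[0,0,0,0,0,0]]';for i in 1 2; do sleep 0; done; python3 -m crank '[[0,0,0.002,0,0,0],[0,0,0.002,0,0,0],[0,0,0,0,0,0],[0,0,0,0,0,0]]';python3 -m crank '[[0,0,0.002,0,0,0],[0,0,0.002,0,0,0],[0,0,0,0,0,0],[0,0,0,0,0,0]]';python3 -m crank '[[0,0,0.002,0,0,0],[0,0,0.001,0,0,0],[0,0,0,0,0,0],[0,0,0,0,0,0]]'
```

```text
time: 20.3
tool_pos: [454.2, -227.9, 206.2]
tcp_rot: [-3.141, 0.0, -0.0]
contact_force: [0.7, 0.4, -4.7]
grip_width: 17.5
finger_force: 30.0
time: 20.8
tool_pos: [454.3, -228.0, 202.6]
tcp_rot: [3.141, -0.0, -0.0]
contact_force: [-0.6, 0.9, -5.0]
grip_width: 17.8
finger_force: 30.0
time: 21.3
tool_pos: [454.3, -228.0, 198.5]
tcp_rot: [3.142, -0.0, -0.0]
contact_force: [-0.3, -0.2, -4.9]
grip_width: 17.8
finger_force: 30.0
time: 21.8
tool_pos: [454.4, -228.1, 195.7]
tcp_rot: [3.141, -0.0, -0.0]
contact_force: [-0.6, 0.4, -2.5]
grip_width: 17.7
finger_force: 30.0
```

```bash
python3 -m crank '[[0,0,0.003,0,0,0],[0,0,0.004,0,0,0],[0,0,0.004,0,0,0],[0,0,0.004,0,0,0],[0,0,0,0,0,0]]'; python3 -m crank '[[0,0,0.004,0,0,0],[0,0,0,0,0,0],[0,0,0,0,0,0]]';python3 -m crank '[[-0.003,0,0,0,0,0],[-0.004,0,0,0,0,0],[0,0,0,0,0,0],[0,0,0,0,0,0]]'
```

```text
time: 22.42
tool_pos: [454.1, -227.9, 180.0]
tcp_rot: [-3.141, 0.001, -0.0]
contact_force: [0.6, -0.1, -2.2]
grip_width: 17.6
finger_force: 30.0
time: 22.8
tool_pos: [454.4, -228.0, 176.5]
tcp_rot: [3.141, -0.0, -0.0]
contact_force: [-0.3, 0.3, -2.2]
grip_width: 17.9
finger_force: 30.0
time: 23.3
tool_pos: [447.3, -228.0, 176.6]
tcp_rot: [3.141, -0.0, -0.0]
contact_force: [-0.4, -0.2, -1.2]
grip_width: 18.1
finger_force: 30.0
```

```bash
python3 -m crank '[[-0.006,0,0,0,0,0],[-0.006,0,0,0,0,0],[-0.006,0,0,0,0,0],[-0.007,0,0,0,0,0],[0,0,0,0,0,0]]'; python3 -m crank '[[0,0,-0.006,0,0,0],[0,0,-0.01,0,0,0],[0,0,-0.02,0,0,0],[0,0,-0.03,0,0,0],[0,0,-0.03,0,0,0]]';python3 -m crank '[[0,0,-0.03,0,0,0],[0,0,-0.02,0,0,0],[0,0,0,0,0,0],[0,0,0,0,0,0]]'
python3 - <<'E'
from h import *
snap('wrist','w9');snap('scene','c9');snap('side','s9')
o=bot.get_obs();print(o['tool_pos'])
P=[470,-228,30];ims=[]
for n,w in(('w9',110),('c9',50),('s9',50)):
    u,v=map(int,proj(n,P)); print(n,u,v)
    i=cv2.copyMakeBorder(cv2.imread(f'pics/{n}.png'),w,w,w,w,cv2.BORDER_CONSTANT)
    ims.append(cv2.resize(i[v:v+2*w,u:u+2*w],(266,266),interpolation=cv2.INTER_CUBIC))
cv2.imwrite('pics/c11.png',np.hstack(ims))
E
```

```text
time: 23.92
tool_pos: [421.8, -228.0, 176.6]
tcp_rot: [3.142, 0.0, -0.001]
contact_force: [-0.5, 0.1, -1.5]
grip_width: 17.6
finger_force: 30.0
time: 24.55
tool_pos: [422.5, -227.9, 274.1]
tcp_rot: [3.141, -0.001, 0.0]
contact_force: [0.6, 0.2, -2.1]
grip_width: 17.8
finger_force: 30.0
time: 25.05
tool_pos: [422.1, -227.7, 321.8]
tcp_rot: [-3.141, 0.001, -0.0]
contact_force: [1.0, -0.3, -1.6]
grip_width: 18.1
finger_force: 30.0
[ 422.02440773 -227.73904949  321.53382279]
w9 254 127
c9 221 222
s9 300 198
```

View pics/c11.png

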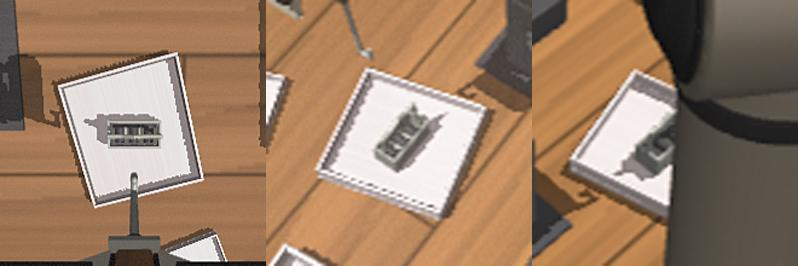

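The last view shows the basket standing upright near the middle of the middle-sized tray, with the hook clear of it. I'll bring the rod back in front of the fork and check numerically that it hasn't slipped in the grip.

```bash
python3 -m crank '[[0,-0.02,0,0,0,0],[0.003,-0.04,0,0,0,0],[0.003,-0.05,0,0,0,0],[0.003,-0.05,0,0,0,0],[0.003,-0.05,0,0,0,0]]'; python3 -m crank '[[0.003,-0.05,0,0,0,0],[0.003,-0.05,0,0,0,0],[0.003,-0.05,0,0,0,0],[0.003,-0.05,0,0,0,0],[0.003,-0.04,0,0,0,0]]';python3 -m crank '[[0,-0.03,0,0,0,0],[0,-0.015,0,0,0,0],[0,0,0,0,0,-0.108],[0,0,0,0,0,0],[0,0,0,0,0,0]]'
python3 - <<'E'
from h import *
snap('wrist','w10')
g=lambda n:cv2.imread(f'pics/{n}.png',0)
for (y0,y1,x0,x1) in((205,235,228,282),(165,212,240,268)):
    t=g('w4')[y0:y1,x0:x1]; r=cv2.matchTemplate(g('w10'),t,cv2.TM_CCOEFF_NORMED); _,m,_,l=cv2.minMaxLoc(r); print(m,l[0]-x0,l[1]-y0)
T=T_tool();print(T[:3,3],R.from_matrix(T[:3,:3]).as_euler('xyz'))
d=np.array([503-44.7-3,272-4.8,177.5])-T[:3,3];print('tool shift to prefork',T[:3,:3].T@d)
E
```

```text
time: 25.82
tool_pos: [433.7, -15.5, 322.3]
tcp_rot: [-3.141, 0.0, -0.0]
contact_force: [1.1, 0.9, -1.8]
grip_width: 17.9
finger_force: 30.0
time: 26.45
tool_pos: [448.2, 224.7, 322.2]
tcp_rot: [-3.141, 0.001, 0.001]
contact_force: [0.6, -0.5, -1.3]
grip_width: 17.9
finger_force: 30.0
time: 27.08
tool_pos: [449.3, 266.6, 322.5]
tcp_rot: [3.141, 0.0, 0.105]
contact_force: [-0.6, 1.1, -2.0]
grip_width: 17.7
finger_force: 30.0
0.9951083660125732 0 0
0.8291165828704834 0 0
[449.37094535 266.62367004 322.51740387] [ 3.14142833e+00 -5.97440078e-05  1.05486727e-01]
tool shift to prefork [5.94811614e+00 2.73208577e-02 1.45017766e+02]
```

```bash
python3 -m crank '[[0,0,0.02,0,0,-0.002],[0,0,0.035,0,0,0],[0,0,0.04,0,0,0],[0,0,0.03,0,0,0],[0,0,0.015,0,0,0]]'; python3 -m crank '[[0,0,0.005,0,0,0],[0,0,0,0,0,0],[0,0,0,0,0,0]]'
python3 - <<'E'
from h import *
T=T_tool();print(T[:3,3],R.from_matrix(T[:3,:3]).as_euler('xyz'))
print('to above fork',T[:3,:3].T@(np.array([503,272,175.5])-T[:3,3]))
E
```

```text
time: 27.75
tool_pos: [448.9, 266.4, 181.0]
tcp_rot: [3.141, 0.002, 0.108]
contact_force: [0.0, -1.3, -1.7]
grip_width: 17.9
finger_force: 30.0
time: 28.12
tool_pos: [450.0, 267.3, 178.5]
tcp_rot: [-3.141, -0.002, 0.11]
contact_force: [0.4, -0.8, -1.1]
grip_width: 17.9
finger_force: 30.0
[450.03051441 267.26556486 178.53912046] [-3.14111452e+00 -2.09699473e-03  1.09700168e-01]
to above fork [53.16292168  1.09464389  3.15008664]
```

```bash
python3 -m crank '[[0.01,0.001,0.001,0,0,0],[0.012,0,0.001,0,0,0],[0.01,0,0,0,0,0],[0,0,0,0,0,0]]'; python3 -m crank '[[0.008,0,0,0,0,0],[0.007,0,0,0,0,0],[0.005,0,0,0,0,0],[0,0,0,0,0,0],[0,0,0,0,0,0]]'
python3 - <<'E'
from h import *
T=T_tool();print(T[:3,3],R.from_matrix(T[:3,:3]).as_euler('xyz'))
print('to fork',T[:3,:3].T@(np.array([503,272,163.5])-T[:3,3]))
E
```

```text
time: 28.62
tool_pos: [482.4, 270.6, 175.2]
tcp_rot: [-3.14, -0.001, 0.109]
contact_force: [1.5, 5.5, -4.1]
grip_width: 18.1
finger_force: 30.0
time: 29.25
tool_pos: [501.2, 272.8, 175.2]
tcp_rot: [-3.14, 0.0, 0.11]
contact_force: [-1.4, 5.9, -2.9]
grip_width: 17.9
finger_force: 30.0
[501.22380909 272.84627029 175.18077138] [-3.13977428e+00  2.68569013e-05  1.09989587e-01]
to fork [ 1.67287817  1.05736355 11.67882308]
```

```bash
python3 -m crank '[[0.001,-0.0015,0,0,0,0],[0,0,0,0,0,0],[0,0,0,0,0,0]]';  python3 -m crank '[[0,-0.001,0,0,0,0],[0,0,0,0,0,0],[0,0,0,0,0,0]]'
```

```text
time: 29.62
tool_pos: [502.2, 273.2, 175.3]
tcp_rot: [3.141, -0.0, 0.11]
contact_force: [-0.4, 1.5, -3.3]
grip_width: 17.8
finger_force: 30.0
time: 30.0
tool_pos: [502.1, 273.7, 175.4]
tcp_rot: [3.14, 0.0, 0.11]
contact_force: [0.9, -4.2, -2.1]
grip_width: 18.0
finger_force: 30.0
```

```bash
python3 -m crank '[[0.0,0.0008,0,0,0,0],[0,0,0,0,0,0],[0,0,0,0,0,0]]';  python3 -m crank '[[0,0,0.004,0,0,0],[0,0,0,0,0,0],[0,0,0,0,0,0]]';  python3 -m crank '[[0,0,0.003,0,0,0],[0,0,0,0,0,0],[0,0,0,0,0,0]]'
```

```text
time: 30.38
tool_pos: [502.1, 273.5, 175.5]
tcp_rot: [3.142, -0.0, 0.11]
contact_force: [0.4, -2.3, -2.6]
grip_width: 18.0
finger_force: 30.0
time: 30.75
tool_pos: [501.9, 273.5, 171.2]
tcp_rot: [3.141, 0.0, 0.11]
contact_force: [1.2, -1.6, -2.7]
grip_width: 18.2
finger_force: 30.0
time: 31.12
tool_pos: [501.9, 273.7, 168.4]
tcp_rot: [-3.141, 0.0, 0.11]
contact_force: [0.4, -0.1, -2.7]
grip_width: 17.9
finger_force: 30.0
```

```bash
python3 -m crank '[[0.001,0,0.002,0,0,0],[0,0,0,0,0,0],[0,0,0,0,0,0]]';  python3 -m crank '[[0,0,0.002,0,0,0],[0,0,0,0,0,0],[0,0,0,0,0,0]]';  python3 -m crank '[[0,0,0.0015,0,0,0],[0,0,0,0,0,0],[0,0,0,0,0,0]]'
```

```text
time: 31.5
tool_pos: [503.0, 273.6, 166.4]
tcp_rot: [3.142, -0.0, 0.11]
contact_force: [-0.2, 0.6, -1.6]
grip_width: 17.9
finger_force: 30.0
time: 31.88
tool_pos: [503.1, 273.6, 164.4]
tcp_rot: [3.142, -0.0, 0.11]
contact_force: [0.4, -0.3, -2.3]
grip_width: 17.9
finger_force: 30.0
time: 32.25
tool_pos: [503.1, 273.7, 164.3]
tcp_rot: [-3.141, -0.001, 0.11]
contact_force: [-1.9, -2.4, 7.2]
grip_width: 17.4
finger_force: 30.0
```

```bash
python3 -m crank '[[0,0,-0.001,0,0,0],[0,0,0,0,0,0],[0,0,0,0,0,0]]';  python3 -m crank '[[0,0,0,0,0,0],[0,0,0,0,0,0],[0,0,0,0,0,0],[0,0,0,0,0,0],[0,0,0,0,0,0]]' 60; python3 -m crank '[[0,0,-0.01,0,0,0],[0,0,-0.02,0,0,0],[0,0,-0.03,0,0,0],[0,0,-0.02,0,0,0],[0,0,-0.013,0,0,0]]'; python3 -m crank '[[0,0,0,0,0,0],[0,0,0,0,0,0],[0,0,0,0,0,0]]' 100
python3 - <<'E'
from h import *
snap('wrist','w11');snap('scene','c11');snap('side','s11');print(bot.get_obs()['tool_pos'])
# compare with the first pictures around the rod, and tray with the placing
for a,b,(x,y,w) in(('scene0','c11',(300,90,40)),('scene0','c11',(310,94,14)),('side0','s11',(125,262,50)),('c9','c11',(195,200,55))):
    A=cv2.imread(f'pics/{a}.png',0);B=cv2.imread(f'pics/{b}.png',0)
    t=A[y:y+w,x:x+w];_,m,_,l=cv2.minMaxLoc(cv2.matchTemplate(B[y-6:y+w+6,x-6:x+w+6],t,cv2.TM_CCOEFF_NORMED));print(a,b,round(m,3),l[0]-6,l[1]-6,round(float(cv2.absdiff(t,B[y:y+w,x:x+w]).mean()),1))
A=cv2.imread('pics/w3.png',0);B=cv2.imread('pics/w11.png',0)
t=A[170:225,228:272];_,m,_,l=cv2.minMaxLoc(cv2.matchTemplate(B[150:245,205:295],t,cv2.TM_CCOEFF_NORMED));print('w',m,l[0]-23,l[1]-20)
E
```

```text
time: 32.62
tool_pos: [503.1, 273.7, 164.4]
tcp_rot: [-3.142, -0.0, 0.11]
contact_force: [-2.7, -0.7, 4.7]
grip_width: 17.7
finger_force: 30.0
time: 33.25
tool_pos: [503.0, 273.6, 163.9]
tcp_rot: [3.141, 0.0, 0.11]
contact_force: [0.2, -0.4, -0.3]
grip_width: 54.7
finger_force: 0.0
time: 33.88
tool_pos: [503.3, 273.8, 258.7]
tcp_rot: [-3.141, -0.002, 0.11]
contact_force: [-0.7, 0.3, -0.5]
grip_width: 55.2
finger_force: 0.0
time: 34.25
tool_pos: [502.7, 273.5, 256.0]
tcp_rot: [3.141, 0.002, 0.11]
contact_force: [-0.2, 0.1, -0.2]
grip_width: 80.4
finger_force: 0.0
[502.86992132 273.56032378 256.42564056]
scene0 c11 0.732 0 0 12.4
scene0 c11 0.918 0 0 8.3
side0 s11 0.934 0 0 6.4
c9 c11 0.995 0 0 3.2
w 0.860020101070404 5 3
```

The scene and side templates show the rod back where it started, with 0 px offset, and the basket unmoved in the tray. The gripper is clear of everything.

```bash
python3 -c "
from plant import bot
print(bot.close_job())"
```

```text
the job is handed in; nothing more can be done
None
```

I stood the basket upright in the middle-sized tray and hung the rod back in its fork, then handed the job in at about 34 s; the final image match showed both in place, and the hand-in call gave no verdict.

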